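Test the bench safety cut-out

ROBOT

A 7-joint arm with a two-finger parallel gripper is mounted at the origin on the work surface. World frame = base frame: x ahead of the robot, y to its left, z up, the work surface at z = 0. Lengths are in mm, angles in rad, forces in N, time in s.
With the tool pointing down it reaches from about 400 to 875 mm from the base axis. Payload 4.4 kg.
Tool frame: the origin (TCP) lies midway between the tips of the shut fingers; the grasp point (between the pads) lies 19 mm behind it; z points along the fingers, y is the direction in which the jaws open and shut (so a half turn about z gives the same grasp; the last joint's range is limited). The gripper opens to 85 mm and grips with 20 to 120 N. Pads are 22 mm wide; open, the fingers measure 114 mm over their backs; the gripper's body (76 mm by 85 mm) begins 54 mm behind the grasp point. The pads swing forward as they close: fully open they stand 13 mm farther back than shut.
Start: joints at [1.133, 0.628, 0.038, 1.517, -0.027, 0.996, -0.02], TCP at [236.169, -605.592, 231.313] pointing down, gripper open.
Joint ranges: [-3.06, 3.06], [-0.37, 2.12], [-1.25, 1.32], [0.18, 2.47], [-1.1, 4.24], [0.23, 1.98], [-2.94, 2.94]. Speed limits (rad/s): [2.57, 2.57, 3.14, 3.14, 3.14, 3.14, 3.14].

INTERFACE

Orientations are given as [roll, pitch, yaw] about the fixed x, y, z axes, in that order (R = Rz(yaw) Ry(pitch) Rx(roll)).
In Python, from cell import * gives the robot as it stands. The module is installed in compiled form; this text tells all that it offers.
- The arm moves only by the tool move_arm, never from a script. Its argument "series" is a list of rows, each a list of 2 entries, a list of its own where there are three numbers: the shift along the tool's x, y, z in m, then the turn about the tool's z in rad. In form: [[[x, y, z], yaw], ...]. A call has 1 to 5 rows; each row is the pose to reach, as a shift and turn from the pose measured when the call began, along the tool's axes at that moment; what a row does not reach only later rows make up. A row lasts 1/8 s, in which the tool goes at most 62.5 mm and 10.7 degrees, less where a joint would pass 70% of its speed; a pose out of reach is approached as far as the arm can. A call with a gripper value outside its range is refused whole. "claw" is the opening, from 0 (shut) to 1 (fully open), set as the call begins (left out, the last holds). The fingers move at their own pace and stop on an object; the grip force is fixed at half the most. Time passes only in rows, so rows that repeat a pose let the fingers close. It gives the time, the measured TCP pose, the force and the opening at its end, in the units of the state.
- read_state(): the state, without advancing time (a new reading comes with each control period).
- get_image(name): name is "side" or "top"; returns the picture (400x640x3 uint8, blue, green, red); there is no depth.
- camera_model(name): a dict with "fov_y" (degrees; the focal length in pixels is half the picture's height over the tangent of half this angle, whatever the lens; pixels are square), "cx", "cy" (the principal point, pixels), "pose" (4x4, takes a point from camera to world coordinates). Camera axes: x right, y down, z forward; pixel columns grow to the right and rows downward; lengths in mm; the calibration is good to about 2 mm. A picture is of the moment at which its call begins. camera_model takes no time and is no camera call.
- finish_job(): hands the job in, once; it reports no verdict.
The state is a dict: "clock": time; "qpos": joint angles; "qd": joint speeds; "tau": joint torques, N m; "eef_pos": TCP position; "tool_rot": TCP orientation; "force": force on the tool from outside, world axes, zero at the start; "torque": the same for the moment, N m; "width": finger opening in mm.
Only numpy, scipy, OpenCV 4.12 (cv2) and the standard library are available. Lean on these libraries where they do the work, as an engineer would, in place of code of your own. Each camera call takes 0.05 s, during which the arm holds its last target. There are 200 camera calls.

TASK

Do the safety cut-out's test on this workshop bench: put the wooden offcut that stands under its lever into the blue offcut bin, then press the yellow test button so that the lever drops fully down by itself (do not pull it down), let go of the button and lift the lever fully up again so that it stays up. Last, slide the black marker on top of the cut-out fully to its green end to show that the test is done. Do not knock over the glue bottle.

Things in the scene. Friction and masses are not known exactly. Their poses are not given: they have to be found in the camera images.
- cutout: Grey safety cut-out, fixed, 240 (x) x 230 (y) x 129 mm high; its front (-x) faces the robot's right. Origin: centre of its underside; x from front to back, z up. Front to back: flat ledge 45 mm high (x -120 to -55 mm), panel sloping up at 40 degrees (x -55, z 45 to x 45, z 129), flat top (x 45 to 120). Test button in the panel's column y = -40, lever in the column y = +55.
- guard_rim (a point): Middle of the orange outer rim of the clear chip guard, a plate 4 mm thick and 76 mm wide (y). It stands square on the panel, 32 mm up the slope from the button's axis, reaches 63 mm out and so overhangs the button: press from the cutout's front with the tool tilted about 40 degrees, square to the panel.
- button_top (a point): Centre of the top face of the yellow test button (40 mm diameter, top 22 mm out from the panel). In the cutout's axes it is pressed along (0.643, 0, -0.766); its own z axis is the outward direction.
- test_button (a joint): Travel of the spring button: 0 = out, 0.010 m = fully in (about 3 N). It trips the lever near 5 to 7 mm; press it fully in.
- lever (a joint): Angle of the lever: 0 = fully up (leaning 18 degrees past vertical, towards the cutout's back), 1.97 rad = fully dropped (5 degrees below level, pointing out at the front). Its own weight takes it to one end or the other; it balances at 0.31 rad. When up, a light knock on it makes it drop.
- lever_grip (a point): Centre of the lever's red cross grip, a cylinder 24 mm in diameter and 34 mm long along the cutout's y, at the lever's end 100 mm from the pivot; the arm below it is a black bar 14 mm wide (y) and 10 mm thick. When dropped it stands about 90 mm above the bench, over the ledge; when up about 194 mm.
- lever_pivot (a point): Centre of the lever's pivot on the cutout, axis along the cutout's y; at (-9, 55, 99) mm in the cutout's frame.
- marker (a joint): Position of the tested marker along its track: 0 = red end (the cutout's -y side), 0.09 m = green end (towards the cutout's +y). It stays where it is left (1.5 N friction).
- marker_middle (a point): Centre of the black marker's grip, a block 28 (x) x 20 (y) x 40 mm high that stands on an aluminium track on the cutout's flat top; its top is 20 mm above this point, the track's surface 20 mm below. It slides along the cutout's y.
- offcut: Loose glued wood offcut, light below and dark on top, 38 (x) x 140 (y) x 70 mm high, about 0.2 kg, standing on the cutout's ledge under the lever, where it keeps the lever from dropping all the way. Origin: centre of its underside; z up.
- bin: Blue open offcut bin, fixed, outside 200 x 200 x 60 mm high, walls 6 mm, floor 6 mm thick. Origin: centre of its underside. Some thin scraps, 28 mm high at most, lie along its inner +y wall (y above 65 mm); the rest is free. It stands to the left or right of the cutout.
- screw_tray: Grey tray of the bin's size with six compartments of screws, fixed, on the other side of the cutout; not for the offcut. Origin: centre of its underside.
- glue: White glue bottle with a blue label and orange cap, 66 mm in diameter, 190 mm high, standing beyond the cutout on the robot's left. Origin: centre of its underside; z up.
- offcut_middle (a point): Centre of the offcut, 35 mm above its underside.
Mind the look-alikes: they are no part of the job. Leave any turquoise look-alike of the offcut alone.

How it is judged (in metres and radians):
On the way, in this order (a step that is already met when the one before it is completed fails the run):
1. the offcut lies in the blue bin, released (x of offcut_middle in the frame of bin between -0.08 and 0.08 m and y of offcut_middle in the frame of bin between -0.08 and 0.08 m and z of offcut_middle in the frame of bin below 0.085 m and linear speed of offcut below 0.03 m/s and contact force between each of the arm, the fingers and offcut below 0.1 N), for 0.2 s.
2. the test button is pressed in and the lever is falling, untouched by the robot (value of joint test_button above 0.002 m and value of joint lever between 0.33 and 1.8 rad and contact force between each of the arm, the fingers and lever below 0.1 N).
3. the lever has dropped fully (within 0.1 rad of its lower stop) and the button is out again (value of joint lever above 1.87 rad and value of joint test_button below 0.002 m), for 0.1 s.
4. the lever is fully up again (within 0.1 rad) and let go (value of joint lever below 0.1 rad and contact force between each of the arm, the fingers and lever below 0.1 N), for 0.2 s.
5. the marker is at its green end (within 5 mm) (value of joint marker above 0.085 m), for 0.1 s.
At the end, for the whole second after the job is handed in: The offcut lies at rest inside the blue bin (its centre within 80 mm of the bin's middle lines and at most 85 mm above the bench), the lever is up within 0.1 rad of its stop, the button is out, and the marker is within 5 mm of its green end (x of offcut_middle in the frame of bin between -0.08 and 0.08 m and y of offcut_middle in the frame of bin between -0.08 and 0.08 m and z of offcut_middle in the frame of bin below 0.085 m and linear speed of offcut below 0.03 m/s and value of joint lever below 0.1 rad and value of joint test_button below 0.002 m and value of joint marker above 0.085 m); the robot touches nothing.
It fails at once if the glue bottle is knocked over (tilted more than 0.6 rad) (angle between glue's own z axis and vertical above 0.6 rad).
It also fails if it takes over 72 s, if anything falls off the work surface, if the arm or the gripper's body presses on something with over 40 N, if the wrist force passes 120 N, or if a joint passes its speed limit or range.

## Working session

There is one attempt and no reset: what is moved stays moved. The work goes in short steps, Python scripts to look and compute and a tool call to move; the robot and the scene stay as the last step left them, time stands still between calls to the robot, and variables do not carry over. Pictures are saved under pics/ and viewed, about 8 in all and at most 12, crops included, and the job is handed in when it is done.

Besides the shell and the picture viewer there is one more tool, called after "Call:" by a JSON object that holds its "fn" and its "kwargs", one argument or row to a line. move_arm: Moves the arm, as the interface text tells. Its arguments: {"type":"object","properties":{"series":{"type":"array"},"claw":{"type":"number"}},"required":["series"]}

```bash
mkdir -p pics
cat > h.py <<'E'
from cell import *
import numpy as np, cv2
from scipy.spatial.transform import Rotation as Ro
def ray(n,u,v):
    m=camera_model(n);f=200/np.tan(np.radians(m['fov_y'])/2);P=np.array(m['pose'])
    d=P[:3,:3]@np.array([(u-m['cx'])/f,(v-m['cy'])/f,1]);return P[:3,3],d/np.linalg.norm(d)
def onz(n,u,v,z):
    o,d=ray(n,u,v);return (o+d*(z-o[2])/d[2]).round(1)
def two(a,b):
    (o,d),(p,e)=ray('top',*a),ray('side',*b)
    s=np.linalg.lstsq(np.array([d,-e]).T,p-o,rcond=None)[0]
    x,y=o+d*s[0],p+e*s[1];return ((x+y)/2).round(1),np.linalg.norm(x-y).round(1)
def proj(n,X):
    m=camera_model(n);f=200/np.tan(np.radians(m['fov_y'])/2);P=np.array(m['pose'])
    c=P[:3,:3].T@(np.array(X)-P[:3,3]);return np.round([m['cx']+f*c[0]/c[2],m['cy']+f*c[1]/c[2]],1)
E
python3 - <<'E'
from h import *
for n in('top','side'):
    im=get_image(n);cv2.imwrite(f'pics/{n}0.png',im);m=camera_model(n);print(n,m['fov_y'],m['cx'],m['cy'],np.round(m['pose'],3).tolist())
s=read_state();print(s)
E
```

```text
top 51.169560224159746 315.899808046836 202.2276816809991 [[0.026, -0.98, 0.198, 244.629], [-1.0, -0.025, 0.009, -17.75], [-0.003, -0.198, -0.98, 1201.272], [0.0, 0.0, 0.0, 1.0]]
side 56.75795304940316 323.8188131073222 202.48380528850737 [[-0.991, -0.089, 0.1, 370.01], [-0.133, 0.556, -0.82, 657.276], [0.018, -0.826, -0.563, 602.492], [0.0, 0.0, 0.0, 1.0]]
{'clock': 0.1, 'qpos': array([ 1.13321058,  0.6292449 ,  0.03845126,  1.51824942, -0.02700331,
        0.99629048, -0.01998331]), 'qd': array([-3.35402686e-04, -3.26701146e-03, -6.14635632e-05, -3.01812696e-03,
       -6.18953797e-04, -1.21757543e-03,  1.11908521e-03]), 'tau': array([ 2.30898841e-03, -5.64543128e+01,  1.23027977e+00, -1.93979323e+01,
        1.13264448e-02,  5.41772519e-03,  3.37443294e-05]), 'eef_pos': array([ 235.95999048, -605.07332525,  230.4927627 ]), 'tool_rot': array([-3.13991867e+00,  1.68911082e-05,  3.71795815e-01]), 'force': array([-0.19955603,  0.32650349,  0.45835042]), 'torque': array([ 0.02347207, -0.01740779,  0.01974134]), 'width': 85.48463742975284}
```

View pics/top0.png

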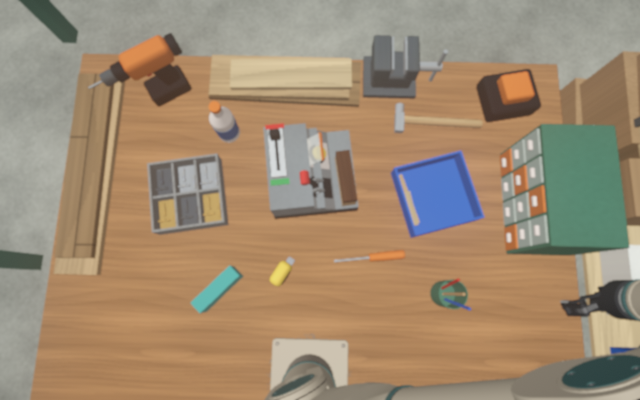

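View pics/side0.png

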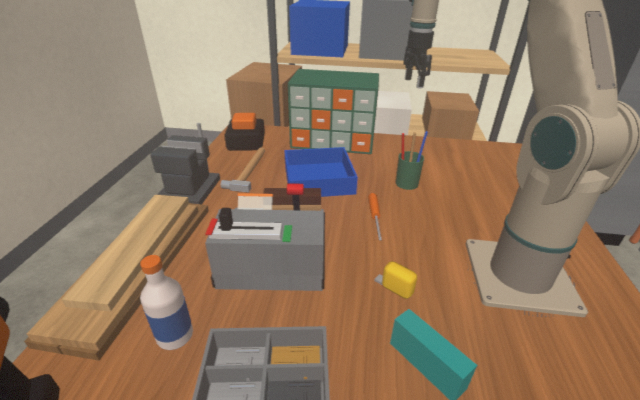

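The top view shows the cut-out at about (310,170), with the dark-topped offcut on its ledge at (346,177). The red lever grip is at (305,178), the marker at (275,133) and the green end at (280,181). The blue bin is at (437,193) and the glue bottle at (222,120). The offcut look-alike is the turquoise block at (215,289), so the one meant is the brown block on the ledge. I'll confirm that in a crop.

Run:
```python
from h import *
a=cv2.imread('pics/top0.png')[112:222,255:365];b=cv2.imread('pics/side0.png')[175:295,200:335]
a=cv2.resize(a,(396,396),interpolation=2);b=cv2.resize(b,(400,356),interpolation=2)
c=np.zeros((396,796,3),np.uint8);c[:,:396]=a;c[:356,396:]=b;cv2.imwrite('pics/c0.png',c)
for (n,r,lo,hi) in [('top',(112,222,255,365),(0,120,60),(8,255,255)),('top',(112,222,255,365),(45,80,40),(75,255,255)),('side',(175,295,200,335),(45,80,40),(75,255,255)),('side',(175,295,270,335),(0,150,60),(8,255,255))]:
    im=cv2.imread(f'pics/{n}0.png')[r[0]:r[1],r[2]:r[3]];m=cv2.inRange(cv2.cvtColor(im,cv2.COLOR_BGR2HSV),lo,hi)
    for k in cv2.connectedComponentsWithStats(m)[2:]: 
        pass
    _,_,st,ce=cv2.connectedComponentsWithStats(m)
    for s,e in zip(st[1:],ce[1:]):
        if s[4]>8: print(n,lo,s[4],(e+[r[2],r[0]]).round(1),(s[:2]+[r[2],r[0]]),s[2:4])
im=cv2.imread('pics/top0.png');h=cv2.cvtColor(im,cv2.COLOR_BGR2HSV)
m=cv2.inRange(h,(108,150,60),(125,255,255));m[:,:380]=0;m[:,500:]=0;m[260:]=0;m[:140]=0
k=max(cv2.findContours(m,0,2)[0],key=cv2.contourArea);bx=cv2.boxPoints(cv2.minAreaRect(k));print('bin rim',[onz('top',*p,60) for p in bx],bx.round().tolist())
m=cv2.inRange(h,(0,60,20),(20,200,110));m[:,:325]=0;m[:,365:]=0;m[215:]=0;m[:140]=0
k=max(cv2.findContours(m,0,2)[0],key=cv2.contourArea);bx=cv2.boxPoints(cv2.minAreaRect(k));print('offcut',cv2.contourArea(k),[onz('top',*p,115) for p in bx],bx.round(1).tolist(),onz('top',*bx.mean(0),115))
```

```text
top (0, 120, 60) 84 [274.  125.8] [265 123] [19  7]
top (0, 120, 60) 101 [304.3 177.3] [300 171] [10 13]
top (45, 80, 40) 87 [279.6 181.4] [271 179] [18  6]
side (45, 80, 40) 130 [287. 233.] [283 225] [ 9 17]
side (0, 150, 60) 157 [294.3 188.9] [286 184] [18 11]
bin rim [array([ 552.7, -277.9,   60. ]), array([ 599.9, -396.2,   60. ]), array([ 441.6, -445.6,   60. ]), array([ 396.8, -330.1,   60. ])] [[412.0, 178.0], [454.0, 163.0], [474.0, 218.0], [433.0, 233.0]]
offcut 38.5 [array([467. , -81.7, 115. ]), array([ 505., -101.,  115.]), array([ 493.6, -122.7,  115. ]), array([ 455.8, -103.3,  115. ])] [[343.6000061035156, 201.8000030517578], [351.0, 188.0], [359.1000061035156, 192.39999389648438], [351.70001220703125, 206.10000610351562]] [ 480.3 -102.2  115. ]
```

View pics/c0.png

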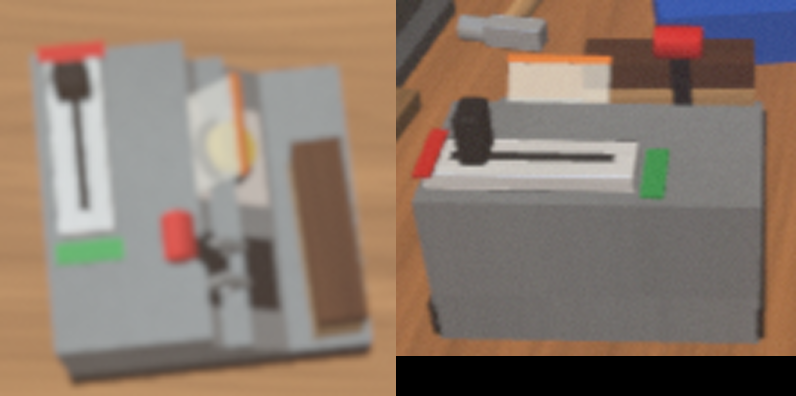

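The crop confirms it: the block on the ledge has a dark brown top over light wood, and it stands under the lever. It isn't the turquoise block. Next I'll compute the poses.

Run:
```python
from h import *
T=lambda x,y:(x/3.6+255-.4,y/3.6+112-.4)
S=lambda x,y:((x-396)/2.963+200-.3,y/2.963+175-.3)
print('grip',two((304.3,177.3),(294.3,188.9)))
print('green',two((279.6,181.4),(287,233)),onz('top',279.6,181.4,129),'red',two((274,125.8),S(430,153)),onz('top',274,125.8,129))
print('backcorners',two(T(33,50),S(455,102)) ,'top z129',onz('top',*T(33,50),129),onz('top',*T(55,355),129),'side',onz('side',*S(415,190),129),onz('side',*S(763,192),129))
print('ledge',onz('top',*T(340,66),45),onz('top',*T(370,350),45))
for p in [(290,142),(338,138),(368,320),(316,330)]: print('off',onz('top',*T(*p),115))
print('marker top',onz('top',*T(71,66),168),'button',onz('top',*T(215,145),100))
im=cv2.imread('pics/top0.png')
cv2.imwrite('pics/c1.png',cv2.resize(im[140:250,380:500],(720,600) if 0 else (654,600),interpolation=2))
h=cv2.cvtColor(im,cv2.COLOR_BGR2HSV);m=cv2.inRange(h,(105,120,40),(128,255,255));m[:,:380]=0;m[:,500:]=0;m[260:]=0;m[:140]=0
m=cv2.morphologyEx(m,3,np.ones((25,25)));k=max(cv2.findContours(m,0,2)[0],key=cv2.contourArea);bx=cv2.boxPoints(cv2.minAreaRect(cv2.convexHull(k)));print('bin',bx.round().tolist(),[onz('top',*p,60) for p in bx],onz('top',*bx.mean(0),60))
print(proj('top',[236,-605,231]))
```

```text
grip (array([510.2,  21.5, 193.3]), np.float64(1.0))
green (array([513.7,  88.9, 129.9]), np.float64(1.8)) [514.9  89.1 129. ] red (array([662.9, 108.9, 144.4]), np.float64(2.3)) [670.3 111.  129. ]
backcorners (array([634.7, 126.8, 203.8]), np.float64(11.4)) top z129 [670.5 138.9 129. ] [436.8 111.1 129. ] side [666.1 130.3 129. ] [437.3  96.8 129. ]
ledge [696.2 -99.   45. ] [ 462.1 -124.9   45. ]
off [607.2 -57.  115. ]
off [611.3 -93.2 115. ]
off [ 471.4 -116.8  115. ]
off [462.9 -78.6 115. ]
marker top [643.4 105.  168. ] button [ 6.084e+02 -1.000e-01  1.000e+02]
bin [[391.0, 169.0], [464.0, 149.0], [483.0, 217.0], [410.0, 237.0]] [array([ 575.6, -219.1,   60. ]), array([ 639.6, -427.1,   60. ]), array([ 445.2, -469.3,   60. ]), array([ 385. , -267.6,   60. ])] [ 509.6 -345.7   60. ]
[577.  297.4]
```

View pics/c1.png

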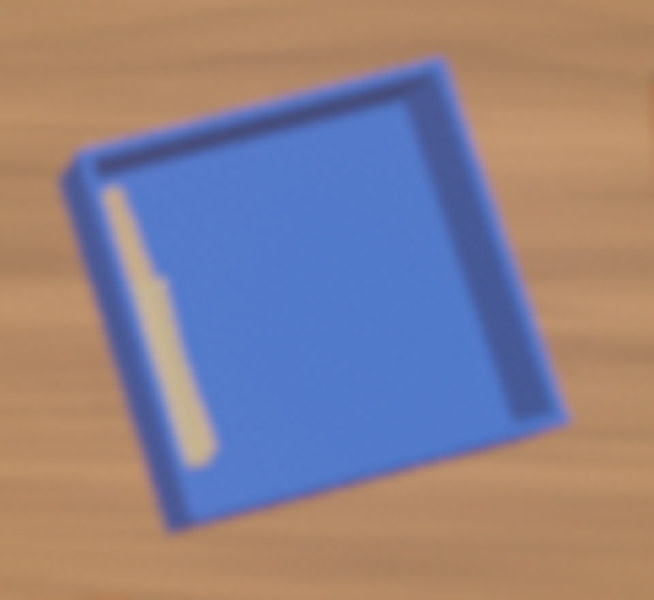

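```bash
cat >> h.py <<'E'
TH=np.radians(97.5);O=np.array([567.5,6.7])
def c2w(x,y,z):
    c,s=np.cos(TH),np.sin(TH);return np.array([O[0]+c*x-s*y,O[1]+s*x+c*y,z])
def w2c(p):
    c,s=np.cos(TH),np.sin(TH);d=np.array(p[:2])-O;return np.array([c*d[0]+s*d[1],-s*d[0]+c*d[1],p[2]]).round(1)
def to(p,yaw):
    s=read_state();R=Ro.from_euler('xyz',s['tool_rot']);d=R.inv().apply(np.array(p)-s['eef_pos'])/1000
    w=s['tool_rot'][2];t=-((yaw-w+np.pi)%(2*np.pi)-np.pi)
    print('at',s['eef_pos'].round(1),s['tool_rot'].round(3),'shift',d.round(4),'turn',round(t,3),'len',np.linalg.norm(d).round(3))
E
python3 - <<'E'
from h import *
T=lambda x,y:(x/3.6+255-.4,y/3.6+112-.4)
S=lambda x,y:((x-396)/2.963+200-.3,y/2.963+175-.3)
B=lambda x,y:(x/5.45+380-.4,y/5.45+140-.4)
c=[onz('top',*B(*p),60) for p in [(85,155),(440,62),(567,425),(175,530)]];print(c,np.mean(c,0))
g,e=two(T(240,125),S(560,58));print('guard',g,e,w2c(g))
b=T(225,148)
for z in(100,105,110): print('button',w2c(onz('top',*b,z)))
print('predicted px: grip',proj('top',c2w(21.9,55,194)),'offcut c',w2c([540,-86,115]))
to([540,-86,215],0.148)
E
```

```text
[array([ 579.5, -229.8,   60. ]), array([ 634.7, -416.1,   60. ]), array([ 443.5, -472.3,   60. ]), array([ 384.9, -272.7,   60. ])] [ 510.65  -347.725   60.   ]
guard [609.7 -18.9 143.7] 0.4 [-30.9 -38.5 143.7]
button [-19.5 -36.5 100. ]
button [-19.3 -34.9 105. ]
button [-19.2 -33.2 110. ]
predicted px: grip [304.4 177.5] offcut c [-88.3  39.4 115. ]
at [ 236.  -605.1  230.5] [-3.14   0.     0.372] shift [ 0.4718 -0.3731  0.0161] turn 0.224 len 0.602
```

Call:
{"fn": "move_arm", "kwargs": {
  "series": [
    [[0.05,-0.04,0],0.05],
    [[0.1,-0.08,0],0.1],
    [[0.147,-0.116,0],0.15],
    [[0.195,-0.154,0],0.2],
    [[0.24,-0.19,0],0.224]
  ],
  "claw": 0.72
}}

```text
clock: 0.72
eef_pos: [391.4, -338.7, 230.6]
tool_rot: [-3.139, 0.0, 0.147]
force: [1.0, 1.4, 0.5]
width: 61.7
```

```bash
python3 -c "
from h import *
to([540,-86,200],0.148)"
```

```text
at [ 391.4 -338.7  230.6] [-3.139  0.     0.147] shift [ 0.1841 -0.228   0.031 ] turn -0.001 len 0.295
```

Call:
{"fn": "move_arm", "kwargs": {
  "series": [
    [[0.037,-0.045,0.005],0],
    [[0.075,-0.091,0.01],0],
    [[0.113,-0.138,0.016],0],
    [[0.15,-0.184,0.023],0],
    [[0.184,-0.228,0.03],0]
  ]
}}

```text
clock: 1.35
eef_pos: [540.7, -84.1, 200.6]
tool_rot: [-3.139, 0.001, 0.148]
force: [-0.3, -0.3, 0.3]
width: 61.4
```

Run:
```python
from h import *
to([540,-86,70],0.148)
for n in('top','side'): cv2.imwrite(f'pics/{n}1.png',get_image(n))
im=cv2.imread('pics/top1.png')[110:225,260:375];b=cv2.imread('pics/side1.png')[130:270,200:360]
c=np.zeros((400,800,3),np.uint8);c[:,:400]=cv2.resize(im,(400,400),interpolation=2);c[:350,400:]=cv2.resize(b,(400,350),interpolation=2);cv2.imwrite('pics/c2.png',c)
print(proj('top',read_state()['eef_pos']))
```

```text
at [540.7 -84.1 200.6] [-3.139e+00  1.000e-03  1.480e-01] shift [-0.0009  0.0021  0.1306] turn -0.0 len 0.131
[344.5 165.3]
```

View pics/c2.png

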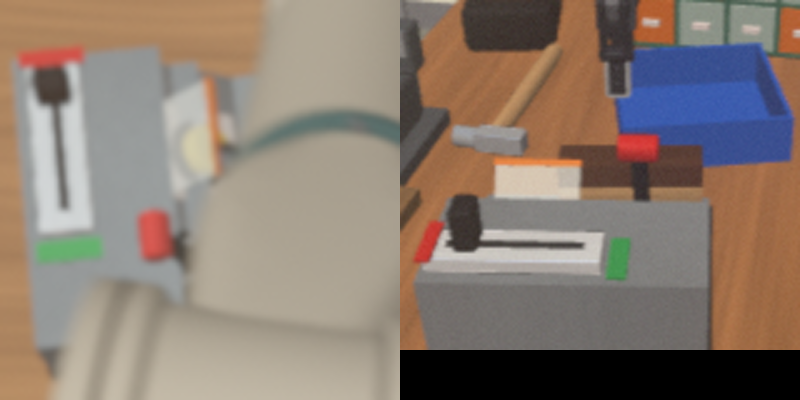

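Call:
{"fn": "move_arm", "kwargs": {
  "series": [
    [[-0.001,0.002,0.03],0],
    [[-0.001,0.002,0.06],0],
    [[-0.001,0.002,0.085],0],
    [[-0.001,0.002,0.105],0],
    [[-0.001,0.002,0.125],0]
  ]
}}

```text
clock: 2.08
eef_pos: [541.3, -79.5, 74.0]
tool_rot: [-3.135, -0.0, 0.158]
force: [0.5, 0.1, 0.6]
width: 61.4
```

Run:
```python
from h import *
to([540,-86,70],0.148);print(read_state()['force'])
b=get_image('side')[130:270,200:360];cv2.imwrite('pics/c3.png',cv2.resize(b,(640,560),interpolation=2))
```

```text
at [541.3 -79.5  74. ] [-3.135 -0.     0.158] shift [-0.0023  0.0063  0.0039] turn 0.01 len 0.008
[0.54815204 0.07049365 0.64431261]
```

View pics/c3.png

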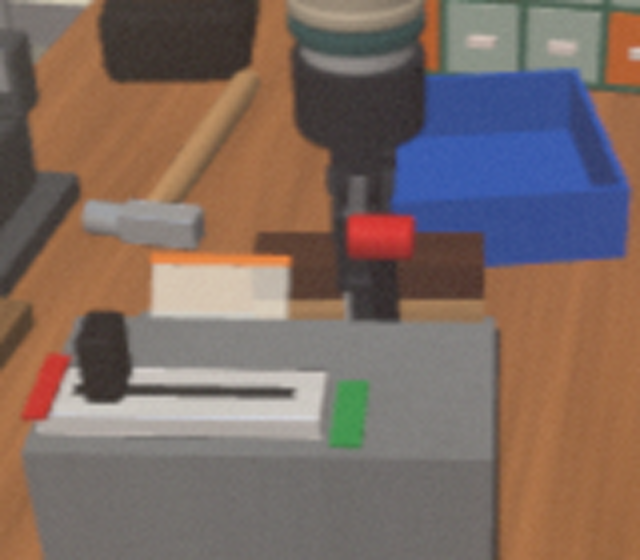

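Call:
{"fn": "move_arm", "kwargs": {
  "series": [
    [[-0.001,0.006,0.0],0],
    [[-0.001,0.006,0.002],0]
  ]
}}

```text
clock: 2.38
eef_pos: [539.8, -86.6, 70.2]
tool_rot: [-3.135, 0.003, 0.157]
force: [0.4, 0.2, 0.3]
width: 61.6
```

Call:
{"fn": "move_arm", "kwargs": {
  "series": [
    [[0,0,0],0],
    [[0,0,0],0],
    [[0,0,0],0],
    [[0,0,0],0]
  ],
  "claw": 0
}}

```text
clock: 2.88
eef_pos: [540.3, -86.8, 71.0]
tool_rot: [-3.135, 0.002, 0.157]
force: [-1.0, -0.1, 6.7]
width: 37.3
```

Call:
{"fn": "move_arm", "kwargs": {
  "series": [
    [[0,0,-0.02],0],
    [[0,0,-0.045],0],
    [[0,0,-0.07],0],
    [[0,0.02,-0.085],0],
    [[0,0.06,-0.09],0]
  ]
}}

```text
clock: 3.5
eef_pos: [550.7, -144.7, 161.6]
tool_rot: [-3.134, 0.0, 0.161]
force: [0.7, -0.8, -2.4]
width: 37.2
```

```bash
python3 -c "
from h import *
to([514,-359,150],0.276)"
```

```text
at [ 550.7 -144.7  161.6] [-3.134  0.     0.161] shift [-0.0706  0.2057  0.0101] turn -0.115 len 0.218
```

Call:
{"fn": "move_arm", "kwargs": {
  "series": [
    [[-0.015,0.045,0],-0.02],
    [[-0.032,0.095,0],-0.05],
    [[-0.05,0.145,0],-0.08],
    [[-0.064,0.185,0.005],-0.11],
    [[-0.071,0.206,0.01],-0.115]
  ]
}}

```text
clock: 4.12
eef_pos: [512.1, -362.0, 149.6]
tool_rot: [-3.134, 0.001, 0.273]
force: [-0.4, 0.6, -1.5]
width: 37.5
```

```bash
python3 -c "
from h import *
to([514,-359,35],0.276)"
```

```text
at [ 512.1 -362.   149.6] [-3.134e+00  1.000e-03  2.730e-01] shift [ 0.0027 -0.0015  0.1146] turn -0.003 len 0.115
```

Call:
{"fn": "move_arm", "kwargs": {
  "series": [
    [[0.002,-0.002,0.03],0],
    [[0.002,-0.002,0.06],0],
    [[0.002,-0.002,0.085],0],
    [[0.002,-0.002,0.1],0],
    [[0.002,-0.002,0.112],0]
  ]
}}

```text
clock: 4.75
eef_pos: [513.7, -357.9, 36.9]
tool_rot: [-3.134, 0.0, 0.274]
force: [-0.5, 0.3, -1.4]
width: 37.3
```

Call:
{"fn": "move_arm", "kwargs": {
  "series": [
    [[0,0,0.003],0],
    [[0,0,0.003],0]
  ]
}}

```text
clock: 5.0
eef_pos: [514.1, -357.8, 34.3]
tool_rot: [-3.134, -0.0, 0.274]
force: [-0.9, -0.5, -1.6]
width: 37.4
```

Call:
{"fn": "move_arm", "kwargs": {
  "series": [
    [[0,0,0],0],
    [[0,0,0],0],
    [[0,0,0],0]
  ],
  "claw": 0.75
}}

```text
clock: 5.38
eef_pos: [514.4, -358.1, 34.8]
tool_rot: [-3.135, -0.001, 0.274]
force: [0.4, -0.1, 0.3]
width: 63.8
```

Call:
{"fn": "move_arm", "kwargs": {
  "series": [
    [[0,0,-0.02],0],
    [[0,0,-0.06],0],
    [[0,0,-0.11],0],
    [[0,0,-0.16],0],
    [[0,0,-0.2],0]
  ]
}}

```text
clock: 6.0
eef_pos: [515.1, -359.8, 238.9]
tool_rot: [-3.138, -0.003, 0.274]
force: [0.2, -0.7, 0.7]
width: 64.1
```

Run:
```python
from h import *
for n in('top','side'): cv2.imwrite(f'pics/{n}2.png',get_image(n))
a=cv2.imread('pics/top2.png')[105:245,260:500];b=cv2.imread('pics/side2.png')[130:270,200:370]
c=np.zeros((600,560,3),np.uint8);c[:327]=cv2.resize(a,(560,327),interpolation=2);c[330:,:328]=cv2.resize(b,(328,270),interpolation=2)
cv2.imwrite('pics/c4.png',c)
```

```text
(no output)
```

View pics/c4.png

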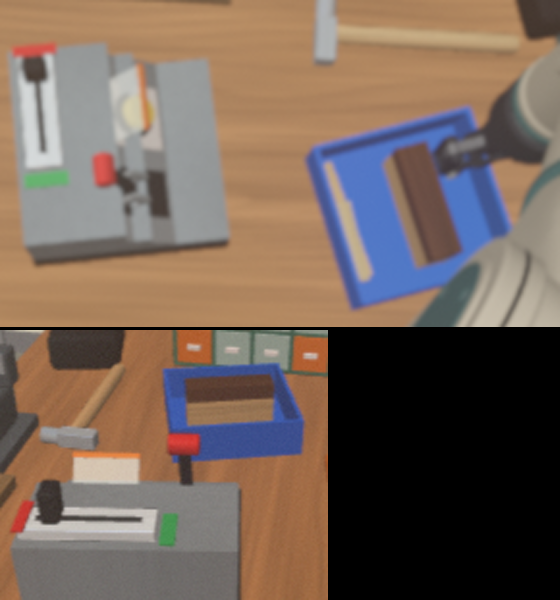

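The offcut is standing in the bin at (425,205) and the lever is still up. Next I'll measure the button and the guard rim by colour.

Run:
```python
from h import *
def blobs(n,r,lo,hi,mn=6):
    im=cv2.imread(f'pics/{n}2.png')[r[0]:r[1],r[2]:r[3]];m=cv2.inRange(cv2.cvtColor(im,cv2.COLOR_BGR2HSV),lo,hi)
    _,_,st,ce=cv2.connectedComponentsWithStats(m)
    return [(int(s[4]),(e+[r[2],r[0]]).round(1).tolist(),(s[:2]+[r[2],r[0]]).tolist(),s[2:4].tolist()) for s,e in zip(st[1:],ce[1:]) if s[4]>mn]
o=blobs('top',(125,175,300,345),(4,110,120),(17,255,255));print('orange top',o)
p=blobs('side',(170,215,225,280),(4,110,120),(17,255,255));print('orange side',p)
print('yellow',blobs('top',(125,175,300,345),(18,60,120),(35,255,255)))
g,e=two(o[0][1],p[0][1]);print(g,e,w2c(g))
```

```text
orange top [(134, [329.0, 126.6], [308, 125], [37, 5]), (56, [321.3, 146.2], [319, 132], [6, 28])]
orange side [(1385, [254.2, 185.4], [225, 170], [55, 39])]
yellow [(19, [324.3, 152.5], [323, 149], [3, 9])]
[636.8 -39.7 160.2] 41.9 [-55.  -62.7 160.2]
```

Run:
```python
from h import *
for v in(194,195,196):
    g,e=two((321.3,146.2),(254.6,v));print(g,e,w2c(g))
print('yellow low edge',w2c(onz('top',325.5,152.5,82)),w2c(onz('top',325.5,152.5,92)))
for rim in [(-31,-40,144),(-13,-40,163)]: print(proj('top',c2w(*rim)),proj('side',c2w(*rim)))
im=cv2.imread('pics/top2.png')[128:172,300:344];cv2.imwrite('pics/c5.png',cv2.resize(im,(528,528),interpolation=2))
```

```text
[610.3 -18.9 144.2] 0.5 [-31.  -39.1 144.2]
[610.8 -19.  141.5] 0.2 [-31.1 -39.6 141.5]
[611.4 -19.  138.9] 0.8 [-31.2 -40.2 138.9]
yellow low edge [-43.6 -40.5  82. ] [-43.  -37.2  92. ]
[321.3 145.8] [254.3 194.1]
[314.5 144.1] [252.2 191.3]
```

View pics/c5.png

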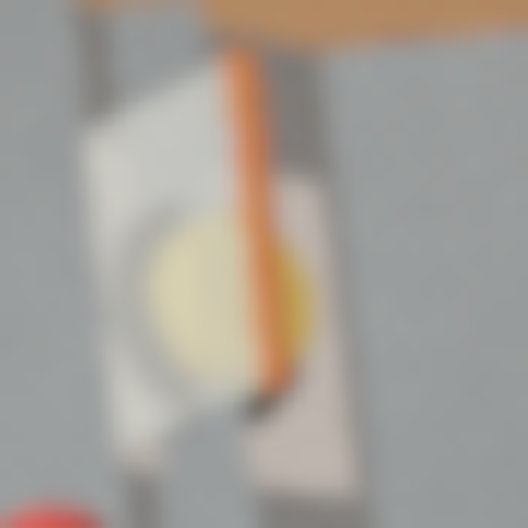

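```bash
python3 -c "
from h import *
print(proj('top',c2w(-30,-40,95)),read_state()['qpos'].round(2));to(c2w(-100,-42,150),np.radians(97.5))"
```

```text
[320.7 151.7] [ 0.57  0.59  0.    1.57 -0.01  0.98 -0.72]
at [ 517.3 -361.4  241.8] [ 3.139 -0.008  0.274] shift [ 0.1744 -0.2361  0.0927] turn -1.428 len 0.308
```

Call:
{"fn": "move_arm", "kwargs": {
  "series": [
    [[0,0,0],-0.18],
    [[0,0,0],-0.36],
    [[0,0,0],-0.54],
    [[0,0,0],-0.72],
    [[0,0,0],-0.9]
  ],
  "claw": 0
}}

```text
clock: 6.72
eef_pos: [516.9, -361.3, 242.3]
tool_rot: [3.134, -0.003, 1.179]
force: [-0.1, -0.0, 0.5]
width: 0.1
```

```bash
python3 -c "
from h import *
to(c2w(-100,-42,150),np.radians(97.5))"
```

```text
at [ 516.9 -361.3  242.3] [ 3.134e+00 -3.000e-03  1.179e+00] shift [ 0.2935 -0.0081  0.0931] turn -0.522 len 0.308
```

Call:
{"fn": "move_arm", "kwargs": {
  "series": [
    [[0.055,-0.002,0.01],-0.15],
    [[0.11,-0.003,0.025],-0.3],
    [[0.17,-0.005,0.045],-0.45],
    [[0.23,-0.007,0.07],-0.522],
    [[0.29,-0.008,0.09],-0.522]
  ]
}}

```text
clock: 7.35
eef_pos: [619.6, -92.8, 154.2]
tool_rot: [3.133, 0.002, 1.701]
force: [0.7, -0.8, 0.4]
width: 0.1
```

```bash
python3 -c "
from h import *
print(w2c(read_state()['eef_pos']));to(c2w(-62,-42,98),np.radians(97.5))"
```

```text
[-105.4  -38.6  154.2]
at [619.6 -92.8 154.2] [3.133e+00 2.000e-03 1.701e+00] shift [0.0435 0.0029 0.0561] turn -0.001 len 0.071
```

Call:
{"fn": "move_arm", "kwargs": {
  "series": [
    [[0.01,0.002,0.02],0],
    [[0.02,0.002,0.04],0],
    [[0.035,0.002,0.05],0],
    [[0.043,0.002,0.056],0],
    [[0.043,0.002,0.056],0]
  ]
}}

```text
clock: 7.98
eef_pos: [616.5, -49.0, 98.4]
tool_rot: [3.133, 0.002, 1.702]
force: [-0.2, 0.1, 0.6]
width: -0.1
```

Run:
```python
from h import *
print(w2c(read_state()['eef_pos']),read_state()['force'])
to(c2w(-54,-40,84),np.radians(97.5))
for n in('top','side'): cv2.imwrite(f'pics/{n}3.png',get_image(n))
a=cv2.imread('pics/top3.png')[120:220,270:370];b=cv2.imread('pics/side3.png')[120:250,200:330]
c=np.zeros((400,800,3),np.uint8);c[:,:400]=cv2.resize(a,(400,400),interpolation=2);c[:,400:]=cv2.resize(b,(400,400),interpolation=2)
cv2.imwrite('pics/c6.png',c)
```

```text
[-61.6 -41.3  98.4] [-0.19434522  0.09645367  0.6343903 ]
at [616.5 -49.   98.4] [3.133e+00 2.000e-03 1.702e+00] shift [ 0.0077 -0.0014  0.0144] turn 0.001 len 0.016
```

View pics/c6.png

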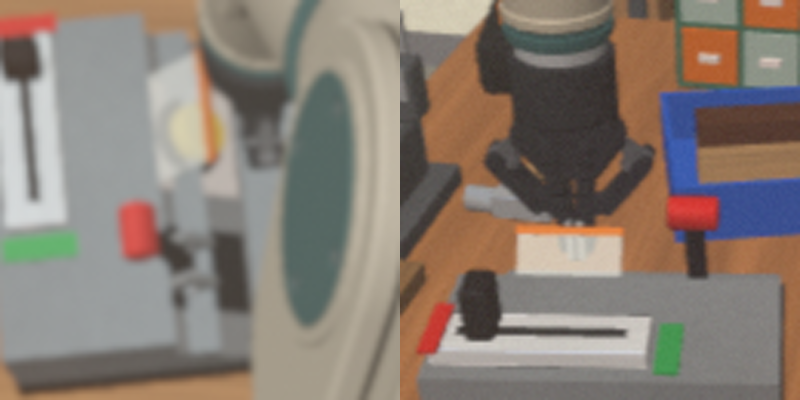

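Call:
{"fn": "move_arm", "kwargs": {
  "series": [
    [[0.004,-0.001,0.008],0],
    [[0.0077,-0.001,0.0135],0],
    [[0.0077,-0.001,0.0135],0]
  ]
}}

```text
clock: 8.45
eef_pos: [614.6, -42.5, 84.7]
tool_rot: [3.133, 0.002, 1.701]
force: [-0.0, 0.4, 0.6]
width: -0.1
```

```bash
python3 -c "
from h import *
print(w2c(read_state()['eef_pos']),read_state()['force'])"
```

```text
[-55.  -40.2  84.7] [-0.01832214  0.4444924   0.61474539]
```

Call:
{"fn": "move_arm", "kwargs": {
  "series": [
    [[0.003,0,0.0035],0],
    [[0.005,0,0.006],0],
    [[0.005,0,0.006],0]
  ]
}}

```text
clock: 8.82
eef_pos: [614.1, -37.7, 78.6]
tool_rot: [3.133, 0.002, 1.701]
force: [0.2, -0.3, 0.8]
width: -0.1
```

```bash
python3 -c "
from h import *
print(w2c(read_state()['eef_pos']),read_state()['force'])"
```

```text
[-50.1 -40.4  78.6] [ 0.22128952 -0.28427777  0.8197944 ]
```

Call:
{"fn": "move_arm", "kwargs": {
  "series": [
    [[0.002,0,0],0],
    [[0.005,0,0],0],
    [[0.005,0,0],0]
  ]
}}

```text
clock: 9.2
eef_pos: [613.9, -37.1, 78.7]
tool_rot: [3.133, 0.007, 1.698]
force: [2.0, -9.3, -0.3]
width: -0.2
```

Run:
```python
from h import *
s=read_state();print(w2c(s['eef_pos']),s['force'],s['torque'])
im=get_image('side');cv2.imwrite('pics/side4.png',im)
print(cv2.absdiff(im,cv2.imread('pics/side3.png'))[185:225,280:310].mean())
```

```text
[-49.4 -40.3  78.7] [ 1.96993867 -9.28081695 -0.27897753] [-1.42039233 -0.34584488  0.01038661]
8.668333333333333
```

```bash
cat >> h.py <<'E'
def red(n,lo=(0,150,60),hi=(8,255,255)):
    h=cv2.cvtColor(get_image(n) if isinstance(n,str) else n,cv2.COLOR_BGR2HSV);_,_,st,ce=cv2.connectedComponentsWithStats(cv2.inRange(h,lo,hi))
    return [(int(s[4]),e.round(1).tolist()) for s,e in zip(st[1:],ce[1:]) if s[4]>25 and 150<e[1]<260 and 200<e[0]<345]
E
python3 - <<'E'
from h import *
for k in('side0','side2','side3','side4'): print(k,red(cv2.imread(f'pics/{k}.png')))
print('drop would be at',proj('side',c2w(-109,55,90)),proj('top',c2w(-109,55,90)))
def flange(q): pass
E
```

```text
side0 [(157, [294.3, 188.9]), (104, [210.7, 226.3])]
side2 [(162, [294.0, 188.8]), (103, [210.7, 226.2])]
side3 [(162, [294.0, 188.8]), (104, [210.7, 226.3])]
side4 [(153, [295.1, 182.1]), (102, [210.6, 226.2])]
drop would be at [298.8 195.8] [353.1 182.3]
```

The red grip has moved in the side view, from row 188.8 to 182.1. The button has tripped and the lever is falling, so I'll hold the tool still.

Call:
{"fn": "move_arm", "kwargs": {
  "series": [
    [[0,0,0],0],
    [[0,0,0],0],
    [[0,0,0],0],
    [[0,0,0],0],
    [[0,0,0],0]
  ]
}}

```text
clock: 9.88
eef_pos: [614.0, -37.3, 78.7]
tool_rot: [3.133, 0.008, 1.698]
force: [0.2, -3.1, 1.6]
width: -0.0
```

Run:
```python
from h import *
s=read_state();print(w2c(s['eef_pos']),s['force'])
print(red('side'),red('top'))
```

```text
[-49.7 -40.3  78.7] [ 0.23970063 -3.11073667  1.56582088]
[(151, [294.9, 182.9]), (104, [210.7, 226.3])] [(73, [310.9, 176.2])]
```

The lever has stopped at about 0.17 rad. The button is only partly in, so I'll press further along its axis.

Call:
{"fn": "move_arm", "kwargs": {
  "series": [
    [[0.002,0,0.002],0],
    [[0.004,0,0.004],0],
    [[0.004,0,0.004],0]
  ]
}}

```text
clock: 10.35
eef_pos: [614.4, -37.3, 75.1]
tool_rot: [3.132, 0.012, 1.695]
force: [2.4, -10.3, 1.0]
width: 0.4
```

Run:
```python
from h import *
s=read_state();print(w2c(s['eef_pos']),s['force'],s['torque'])
print(red('side'),red('top'))
```

```text
[-49.8 -40.8  75.1] [  2.37603144 -10.31827247   1.04926791] [-1.6188665  -0.37176651 -0.02516641]
[(143, [296.1, 177.9]), (104, [210.6, 226.3])] [(79, [318.2, 175.4])]
```

Call:
{"fn": "move_arm", "kwargs": {
  "series": [
    [[0,0,0],0],
    [[0,0,0],0]
  ]
}}

```text
clock: 10.7
eef_pos: [614.4, -37.5, 75.0]
tool_rot: [3.132, 0.012, 1.695]
force: [1.4, -4.2, 2.2]
width: 0.0
```

Run:
```python
from h import *
s=read_state();print(w2c(s['eef_pos']),s['force'],s['torque'])
i=get_image('side');print(red(i),red('top'))
cv2.imwrite('pics/c7.png',cv2.resize(i[120:250,200:330],(600,600),interpolation=2))
```

```text
[-49.9 -40.7  75. ] [ 1.41099154 -4.23340375  2.22025009] [-0.7400906  -0.06119728 -0.00264267]
[(144, [296.4, 176.9]), (104, [210.7, 226.3])] [(69, [320.4, 175.3])]
```

View pics/c7.png

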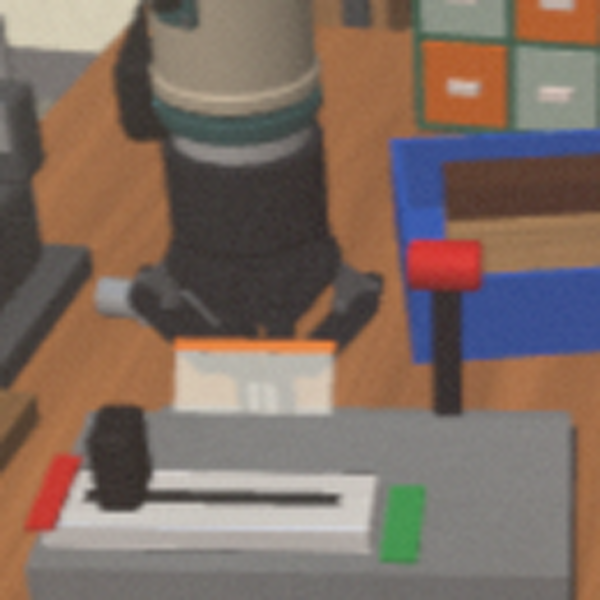

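Call:
{"fn": "move_arm", "kwargs": {
  "series": [
    [[0.001,0,0.002],0],
    [[0.002,0,0.003],0]
  ]
}}

```text
clock: 11.05
eef_pos: [614.7, -37.5, 72.4]
tool_rot: [3.131, 0.015, 1.695]
force: [1.2, -8.4, 5.3]
width: 0.1
```

Run:
```python
from h import *
s=read_state();print(w2c(s['eef_pos']),s['force'],s['torque'])
for a in (.17,.25,.31,.4,.6): print(a,proj('top',c2w(-9+100*np.sin(.314-a),55,99+100*np.cos(.314-a))),proj('side',c2w(-9+100*np.sin(.314-a),55,99+100*np.cos(.314-a))))
print(red('side'),red('top'))
```

```text
[-50.  -41.   72.4] [ 1.20446469 -8.3898521   5.29713629] [-1.40374495 -0.16013878  0.04388199]
0.17 [311.  176.4] [294.6 182.7]
0.25 [314.2 176. ] [294.9 180.4]
0.31 [316.6 175.7] [295.  178.9]
0.4 [320.2 175.4] [295.3 176.9]
0.6 [328. 175.] [296.  173.8]
[(131, [297.3, 174.3]), (103, [210.7, 226.2])] []
```

Call:
{"fn": "move_arm", "kwargs": {
  "series": [
    [[0,0,0],0],
    [[0,0,0],0],
    [[0,0,0],0],
    [[0,0,0],0]
  ]
}}

```text
clock: 11.65
eef_pos: [614.7, -37.7, 72.2]
tool_rot: [3.131, 0.015, 1.694]
force: [1.2, -5.0, 1.2]
width: -0.3
```

Run:
```python
from h import *
s=read_state();print(w2c(s['eef_pos']),s['force'])
print(red('side'),red('top'))
for a in (.8,1,1.3,1.6,1.97): print(a,proj('side',c2w(-9+100*np.sin(.314-a),55,99+100*np.cos(.314-a))))
```

```text
[-50.2 -41.   72.2] [ 1.24259003 -5.03716024  1.15942244]
[(73, [299.8, 193.9]), (104, [210.7, 226.3])] []
0.8 [296.6 172.6]
1 [297.1 173.2]
1.3 [297.9 177.1]
1.6 [298.4 184.1]
1.97 [298.8 195.7]
```

The lever has fully dropped. I'll back off the button.

Call:
{"fn": "move_arm", "kwargs": {
  "series": [
    [[-0.006,0,-0.008],0],
    [[-0.03,0,-0.02],0],
    [[-0.05,0,-0.06],0],
    [[-0.055,0,-0.1],0],
    [[-0.055,0,-0.14],0]
  ],
  "claw": 0.75
}}

```text
clock: 12.38
eef_pos: [619.4, -89.3, 214.4]
tool_rot: [3.132, 0.013, 1.695]
force: [0.9, -0.1, -0.9]
width: 63.9
```

Run:
```python
from h import *
s=read_state();print(w2c(s['eef_pos']),s['force'])
a,b=red('side'),red('top');print(a,b)
if b: g,e=two(b[0][1],a[0][1]);print(g,e,w2c(g))
to(c2w(-109,55,180),np.radians(97.5))
```

```text
[-101.9  -38.9  214.4] [ 0.90982934 -0.05733207 -0.90719349]
[(76, [299.8, 195.9]), (104, [210.7, 226.3])] []
at [622.6 -88.4 218.1] [3.123 0.014 1.696] shift [-0.0076 -0.0979  0.0364] turn -0.006 len 0.105
```

Call:
{"fn": "move_arm", "kwargs": {
  "series": [
    [[-0.002,-0.03,0],-0.003],
    [[-0.005,-0.065,0.01],-0.006],
    [[-0.007,-0.098,0.025],-0.006],
    [[-0.007,-0.098,0.036],-0.006]
  ]
}}

```text
clock: 12.98
eef_pos: [523.7, -107.5, 179.4]
tool_rot: [3.126, 0.013, 1.702]
force: [-0.1, 0.1, -0.5]
width: 63.7
```

Run:
```python
from h import *
s=read_state();print(w2c(s['eef_pos']),s['force'])
i=get_image('top');cv2.imwrite('pics/top5.png',i);a,b=red('side'),red(i,(0,110,50));print(a,b,proj('top',c2w(-109,55,90)))
to(c2w(-109,55,74),np.radians(97.5))
```

```text
[-107.5   58.3  179.4] [-0.11421509  0.14113665 -0.52737327]
[(75, [299.7, 195.9]), (103, [210.7, 226.2])] [] [353.1 182.3]
at [ 526.6 -106.8  179.3] [3.124 0.013 1.703] shift [-0.0005 -0.0014  0.1053] turn 0.001 len 0.105
```

Call:
{"fn": "move_arm", "kwargs": {
  "series": [
    [[-0.001,0,0.03],0],
    [[-0.001,0,0.06],0],
    [[-0.001,0,0.085],0],
    [[-0.001,0,0.1],0],
    [[-0.001,0,0.105],0]
  ]
}}

```text
clock: 13.7
eef_pos: [529.2, -108.3, 73.7]
tool_rot: [3.124, 0.012, 1.703]
force: [-0.5, -1.0, 0.6]
width: 64.1
```

Call:
{"fn": "move_arm", "kwargs": {
  "series": [
    [[0,0,0],0],
    [[0,0,0],0],
    [[0,0,0],0],
    [[0,0,0],0]
  ],
  "claw": 0
}}

```text
clock: 14.2
eef_pos: [526.9, -108.6, 74.5]
tool_rot: [3.128, 0.012, 1.702]
force: [-4.9, 1.1, 4.4]
width: 33.1
```

Run:
```python
from h import *
s=read_state();print(w2c(s['eef_pos']),s['force'],s['tool_rot'])
# arc shifts relative to now for pinch at grip, tool axes (cx,-cy,-z)
x0=-9+100*np.sin(.314-1.97);z0=99+100*np.cos(.314-1.97)
for a in np.linspace(1.97,-0.03,21): print(round(a,2),round((-9+100*np.sin(.314-a)-x0)/1000,3),round(-(99+100*np.cos(.314-a)-z0)/1000,3))
```

```text
[-109.    55.3   74.5] [-4.90632749  1.10214629  4.40684534] [3.12842515 0.0123395  1.70221343]
1.97 0.0 -0.0
1.87 -0.0 -0.01
1.77 0.0 -0.02
1.67 0.002 -0.03
1.57 0.005 -0.039
1.47 0.008 -0.049
1.37 0.013 -0.058
1.27 0.018 -0.066
1.17 0.024 -0.074
1.07 0.031 -0.081
0.97 0.039 -0.088
0.87 0.047 -0.093
0.77 0.056 -0.098
0.67 0.065 -0.102
0.57 0.074 -0.105
0.47 0.084 -0.107
0.37 0.094 -0.108
0.27 0.104 -0.108
0.17 0.114 -0.107
0.07 0.124 -0.106
-0.03 0.133 -0.103
```

Call:
{"fn": "move_arm", "kwargs": {
  "series": [
    [[0,0,-0.02],0],
    [[0.005,0,-0.039],0],
    [[0.013,0,-0.058],0],
    [[0.024,0,-0.074],0],
    [[0.039,0,-0.088],0]
  ]
}}

```text
clock: 14.82
eef_pos: [520.9, -68.9, 162.9]
tool_rot: [3.127, 0.013, 1.702]
force: [3.9, 0.9, -9.6]
width: 32.7
```

Run:
```python
from h import *
s=read_state();print(w2c(s['eef_pos']),s['force'],s['width'])
to(c2w(24,55,194-16.5),s['tool_rot'][2])
```

```text
[-68.9  56.1 162.9] [ 3.86106198  0.85646361 -9.64334206] 32.6553339971019
at [520.9 -68.9 162.9] [3.127 0.013 1.702] shift [ 0.0927  0.0013 -0.0158] turn -0.0 len 0.094
```

Call:
{"fn": "move_arm", "kwargs": {
  "series": [
    [[0.017,0.001,-0.01],0],
    [[0.035,0.001,-0.017],0],
    [[0.055,0.001,-0.02],0],
    [[0.075,0.001,-0.019],0],
    [[0.093,0.001,-0.016],0]
  ]
}}

```text
clock: 15.45
eef_pos: [508.9, 25.2, 179.1]
tool_rot: [3.127, 0.014, 1.704]
force: [-1.7, -2.5, 2.5]
width: 31.2
```

Run:
```python
from h import *
s=read_state();print(w2c(s['eef_pos']),s['force'],s['width'],red('side'))
```

```text
[ 26.   55.7 179.1] [-1.69334285 -2.51393021  2.53203248] 31.20482437263683 [(143, [295.0, 182.0]), (103, [210.7, 226.2])]
```

Call:
{"fn": "move_arm", "kwargs": {
  "series": [
    [[0.004,0,0],0],
    [[0.004,0,0],0]
  ]
}}

```text
clock: 15.75
eef_pos: [507.8, 31.3, 177.7]
tool_rot: [3.128, 0.013, 1.708]
force: [2.2, -4.2, -7.2]
width: 30.4
```

Call:
{"fn": "move_arm", "kwargs": {
  "series": [
    [[0,0,0],0],
    [[0,0,0],0],
    [[0,0,0],0],
    [[0,0,0],0]
  ],
  "claw": 0.75
}}

```text
clock: 16.25
eef_pos: [507.9, 31.5, 177.9]
tool_rot: [3.127, 0.013, 1.708]
force: [-0.5, -0.1, -0.7]
width: 64.1
```

Run:
```python
from h import *
s=read_state();print(w2c(s['eef_pos']),s['force'],s['width'],red('side'))
```

```text
[ 32.4  55.8 177.9] [-0.47465017 -0.13233358 -0.69199148] 64.05020964486619 [(163, [294.0, 188.7]), (104, [210.7, 226.3])]
```

The grip is back at (294.0,188.7), so the lever is fully up. I'll rise clear and go to the marker.

Call:
{"fn": "move_arm", "kwargs": {
  "series": [
    [[0,0,-0.015],0],
    [[0,0,-0.04],0],
    [[0,0,-0.065],0],
    [[0,0,-0.09],0],
    [[0,0,-0.1],0]
  ]
}}

```text
clock: 16.92
eef_pos: [507.1, 32.8, 280.0]
tool_rot: [3.124, 0.013, 1.708]
force: [-0.4, -0.7, -0.3]
width: 64.2
```

Run:
```python
from h import *
print(red('side'));to(c2w(88,-126,275),np.radians(97.5))
```

```text
[(161, [294.0, 188.7]), (104, [210.7, 226.3])]
at [507.3  32.8 280.3] [3.124 0.013 1.708] shift [0.0533 0.1825 0.0079] turn 0.006 len 0.19
```

Call:
{"fn": "move_arm", "kwargs": {
  "series": [
    [[0.012,0.04,0],0.003],
    [[0.025,0.085,0],0.006],
    [[0.04,0.13,0],0.006],
    [[0.05,0.17,0.004],0.006],
    [[0.053,0.183,0.008],0.006]
  ],
  "claw": 0
}}

```text
clock: 17.6
eef_pos: [682.4, 111.4, 273.2]
tool_rot: [3.125, 0.012, 1.702]
force: [-1.4, -0.2, -0.0]
width: 0.1
```

Run:
```python
from h import *
print(red('side'),w2c(read_state()['eef_pos']),read_state()['width']);to(c2w(88,-126,150),np.radians(97.5))
i=get_image('top');cv2.imwrite('pics/top6.png',i)
print('glue px',proj('top',[0,0,0]), [onz('top',222,120,100)], w2c(onz('top',222,120,100)))
```

```text
[(166, [293.9, 188.7]), (104, [210.7, 226.3])] [  88.7 -127.7  272.5] -0.4447635184832383
at [682.5 111.3 272.5] [3.125 0.012 1.702] shift [ 0.0008 -0.0037  0.1225] turn 0.001 len 0.123
glue px [308.5 378.7] [array([695.4, 261.1, 100. ])] [ 235.5 -160.   100. ]
```

Call:
{"fn": "move_arm", "kwargs": {
  "series": [
    [[0.001,0,0.035],0],
    [[0.001,0,0.07],0],
    [[0.001,0,0.1],0],
    [[0.001,0,0.115],0],
    [[0.001,0,0.122],0]
  ]
}}

```text
clock: 18.32
eef_pos: [682.5, 109.6, 150.9]
tool_rot: [3.127, 0.013, 1.702]
force: [0.1, 0.6, 0.5]
width: -0.2
```

Call:
{"fn": "move_arm", "kwargs": {
  "series": [
    [[0,-0.015,0],0],
    [[0,-0.03,0],0],
    [[0,-0.045,0],0],
    [[0,-0.06,0],0],
    [[0,-0.07,0],0]
  ]
}}

```text
clock: 18.95
eef_pos: [614.0, 100.5, 151.5]
tool_rot: [3.123, 0.013, 1.702]
force: [2.0, -0.7, 1.4]
width: 0.3
```

Run:
```python
from h import *
s=read_state();print(red('side'),w2c(s['eef_pos']),s['force']);to(c2w(88,-17,150),np.radians(97.5))
```

```text
[(164, [293.9, 188.7]), (104, [210.7, 226.3])] [ 86.9 -58.3 151.5] [ 2.01850013 -0.72988744  1.4023765 ]
at [612.5 100.3 151.3] [3.126 0.013 1.702] shift [ 0.0011 -0.0398  0.0006] turn 0.0 len 0.04
```

Call:
{"fn": "move_arm", "kwargs": {
  "series": [
    [[0.001,-0.012,0],0],
    [[0.001,-0.024,0],0],
    [[0.001,-0.034,0],0],
    [[0.001,-0.04,0],0],
    [[0.001,-0.043,0],0]
  ]
}}

```text
clock: 19.62
eef_pos: [573.8, 96.4, 151.2]
tool_rot: [3.116, 0.012, 1.702]
force: [13.9, 0.8, -7.9]
width: -0.3
```

Run:
```python
from h import *
s=read_state();print(red('side'),w2c(s['eef_pos']),s['force'])
```

```text
[(159, [294.2, 188.7]), (103, [210.6, 226.3])] [ 88.1 -18.  151.2] [13.90742619  0.82045214 -7.85391372]
```

The force has risen to 14 N, so the marker is at its end stop. I'll back off, go up and look.

Call:
{"fn": "move_arm", "kwargs": {
  "series": [
    [[0,0.012,0],0],
    [[0,0.03,-0.01],0],
    [[0,0.04,-0.05],0],
    [[0,0.05,-0.1],0],
    [[0,0.05,-0.15],0]
  ]
}}

```text
clock: 20.3
eef_pos: [619.2, 104.4, 303.2]
tool_rot: [3.118, 0.011, 1.702]
force: [1.6, -1.1, 0.0]
width: 0.4
```

Call:
{"fn": "move_arm", "kwargs": {
  "series": [
    [[0,0.05,-0.01],0],
    [[0,0.1,-0.02],0],
    [[0,0.13,-0.02],0],
    [[0,0.13,-0.02],0]
  ]
}}

```text
clock: 20.8
eef_pos: [748.0, 122.2, 323.8]
tool_rot: [3.121, 0.011, 1.702]
force: [-1.3, 1.2, -0.3]
width: 0.3
```

Run:
```python
from h import *
s=read_state();print(red('side'),w2c(s['eef_pos']),s['force'],s['clock'])
a,b=get_image('top')[90:245,200:500],get_image('side')[110:360,130:380]
c=np.zeros((520,800,3),np.uint8);c[:258,:500]=cv2.resize(a,(500,258),interpolation=2);c[120:,400:]=cv2.resize(b,(400,400),interpolation=2)
cv2.imwrite('pics/c8.png',c)
```

```text
[(163, [294.0, 188.7]), (103, [210.7, 226.2])] [  90.9 -194.   323.8] [-1.30747673  1.17895009 -0.33986847] 20.8
```

View pics/c8.png

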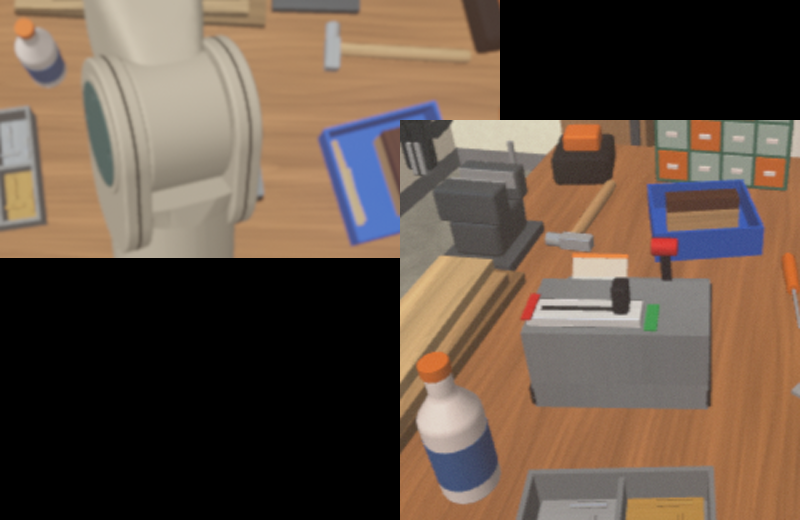

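Run:
```python
from h import *
def mk(i):
    r=i[205:240,215:282];g=cv2.inRange(r,(0,0,0),(55,55,55));_,_,st,ce=cv2.connectedComponentsWithStats(g);k=1+st[1:,4].argmax();return st[k].tolist(),(ce[k]+[215,205]).round(1)
a=mk(cv2.imread('pics/side2.png'));b=mk(get_image('side'));print(a,b)
def col(i,y): 
    return None
# upper part of marker only: invert via z=165 plane
for p in (a,b):
    x,y,w,h,_=p[0]; print([w2c(onz('side',215+u,205+y+3,171)) for u in (x,x+w/2,x+w)])
print(w2c(onz('side',225,215,153)),w2c(onz('side',267.5,214,153)))
```

```text
Traceback (most recent call last):
ValueError: attempt to get argmax of an empty sequence
```

Run:
```python
from h import *
for i in (cv2.imread('pics/side2.png'),get_image('side')):
    r=i[206:222,215:285].max(2); m=(r<85).astype(np.uint8)
    _,_,st,ce=cv2.connectedComponentsWithStats(m);
    for s,c in zip(st[1:],ce[1:]):
        if s[4]>40: c=c+[215,206];print(s.tolist(),c.round(1),w2c(onz('side',*c,160)))
```

```text
[4, 2, 14, 14, 165] [225.4 215. ] [ 71.9 -80.2 160. ]
[47, 3, 12, 13, 134] [267.4 215.4] [ 70.9   3.8 160. ]
```

Run:
```python
from h import *
for z in(150,165): print(proj('side',c2w(88,-85,z)),proj('side',c2w(88,5,z)))
i0=cv2.imread('pics/side2.png');i1=get_image('side')
for v in (211,213,215): print(i0[v,214:240].mean(1).round().astype(int).tolist(),i1[v,256:282].mean(1).round().astype(int).tolist())
```

```text
[221.9 223.8] [267.3 224.5]
[220.8 217.8] [266.7 218.5]
[118, 117, 118, 117, 123, 116, 87, 64, 49, 55, 54, 54, 53, 53, 51, 51, 55, 89, 115, 123, 126, 125, 127, 122, 124, 125] [133, 133, 134, 135, 136, 133, 99, 69, 60, 55, 58, 57, 58, 61, 55, 52, 65, 115, 134, 136, 136, 135, 134, 135, 137, 133]
[118, 118, 117, 121, 121, 92, 64, 58, 55, 53, 55, 57, 55, 56, 52, 53, 53, 77, 110, 128, 128, 126, 127, 127, 125, 127] [135, 133, 133, 133, 134, 126, 93, 65, 59, 57, 59, 56, 57, 55, 58, 53, 62, 111, 131, 131, 134, 134, 134, 135, 138, 135]
[117, 118, 122, 119, 95, 64, 60, 63, 61, 60, 64, 62, 60, 56, 55, 54, 53, 67, 110, 122, 123, 125, 125, 125, 127, 125] [134, 135, 132, 130, 130, 101, 71, 63, 65, 66, 61, 62, 64, 57, 55, 56, 57, 98, 126, 133, 134, 133, 134, 133, 135, 132]
```

The marker looks to have moved about 84 mm, which is close to the tolerance if it started at 0. I'll push again, lower down, to make sure it's at its stop.

```bash
python3 -c "
from h import *
to(c2w(88,-50,300),np.radians(97.5))"
```

```text
at [746.7 121.5 326.8] [3.118 0.011 1.702] shift [-0.0021 -0.1432  0.0235] turn 0.001 len 0.145
```

Call:
{"fn": "move_arm", "kwargs": {
  "series": [
    [[-0.001,-0.05,0],0],
    [[-0.002,-0.1,0.01],0],
    [[-0.002,-0.142,0.025],0],
    [[-0.002,-0.142,0.025],0]
  ]
}}

```text
clock: 21.6
eef_pos: [601.7, 99.4, 297.8]
tool_rot: [3.124, 0.014, 1.703]
force: [1.3, -1.0, 0.8]
width: 0.0
```

```bash
python3 -c "
from h import *
print(w2c(read_state()['eef_pos']));to(c2w(88,-50,142),np.radians(97.5))"
```

```text
[ 87.5 -46.  297.8]
at [601.7  99.4 297.8] [3.124 0.014 1.703] shift [0.0026 0.0013 0.1558] turn 0.002 len 0.156
```

Call:
{"fn": "move_arm", "kwargs": {
  "series": [
    [[0.002,0.003,0.04],0],
    [[0.002,0.003,0.08],0],
    [[0.002,0.003,0.12],0],
    [[0.002,0.003,0.145],0],
    [[0.002,0.003,0.155],0]
  ]
}}

```text
clock: 22.22
eef_pos: [607.3, 99.8, 142.9]
tool_rot: [3.126, 0.014, 1.703]
force: [-17.7, -4.7, 56.1]
width: 0.1
```

Call:
{"fn": "move_arm", "kwargs": {
  "series": [
    [[0,-0.012,0],0],
    [[0,-0.025,0],0],
    [[0,-0.033,0],0],
    [[0,-0.038,0],0],
    [[0,-0.038,0],0]
  ]
}}

```text
clock: 22.85
eef_pos: [575.8, 96.1, 145.5]
tool_rot: [3.111, 0.013, 1.703]
force: [9.0, 1.6, 4.9]
width: -0.0
```

```bash
python3 -c "
from h import *
s=read_state();print(w2c(s['eef_pos']),s['force'],red('side'))
i=get_image('side')
for v in (211,213,215): print(i[v,256:282].mean(1).round().astype(int).tolist())"
```

```text
[ 87.5 -19.9 145.5] [9.00416152 1.55675462 4.88393455] [(154, [294.1, 188.9]), (104, [210.7, 226.3])]
[56, 56, 56, 55, 56, 55, 55, 55, 57, 55, 57, 59, 59, 52, 52, 47, 59, 111, 130, 133, 129, 131, 131, 131, 131, 133]
[77, 62, 54, 59, 57, 58, 57, 53, 53, 54, 54, 50, 51, 52, 49, 51, 59, 110, 128, 129, 132, 132, 131, 134, 132, 132]
[134, 100, 64, 59, 56, 54, 50, 55, 57, 54, 57, 55, 56, 54, 53, 49, 56, 92, 123, 128, 133, 132, 133, 129, 128, 131]
```

Call:
{"fn": "move_arm", "kwargs": {
  "series": [
    [[0,0.01,-0.003],0],
    [[0,0.025,-0.015],0],
    [[0,0.035,-0.055],0],
    [[0,0.045,-0.1],0],
    [[0,0.045,-0.15],0]
  ]
}}

```text
clock: 23.58
eef_pos: [615.5, 103.2, 297.7]
tool_rot: [3.113, 0.012, 1.702]
force: [-0.1, -0.9, -0.6]
width: -0.1
```

Call:
{"fn": "move_arm", "kwargs": {
  "series": [
    [[0,0.05,-0.01],0],
    [[0,0.1,-0.02],0],
    [[0,0.11,-0.02],0],
    [[0,0.11,-0.02],0],
    [[0,0.11,-0.02],0]
  ]
}}

```text
clock: 24.2
eef_pos: [722.4, 117.8, 320.4]
tool_rot: [3.115, 0.012, 1.703]
force: [-0.6, 0.3, 0.5]
width: -0.1
```

```bash
python3 -c "
from h import *
s=read_state();print(w2c(s['eef_pos']),s['force'],red('side'))
i=get_image('side')
for v in (211,213,215): print(i[v,256:282].mean(1).round().astype(int).tolist())
print(finish_job())"
```

```text
[  89.9 -168.1  320.4] [-0.58035601  0.29222407  0.48062821] [(164, [293.9, 188.7]), (104, [210.7, 226.3])]
[136, 134, 132, 136, 136, 133, 102, 70, 58, 60, 54, 61, 61, 57, 55, 55, 64, 116, 134, 136, 136, 134, 136, 136, 136, 134]
[134, 135, 133, 134, 134, 130, 96, 65, 59, 59, 57, 57, 57, 55, 57, 58, 62, 111, 131, 138, 136, 134, 135, 137, 134, 138]
[136, 134, 134, 134, 130, 101, 69, 60, 62, 62, 64, 61, 64, 60, 58, 57, 61, 97, 124, 132, 134, 134, 134, 135, 135, 134]
the job is handed in; nothing more can be done
None
```

I ran all the steps and handed the job in at about 24 s. The marker's end position and the button's return are not directly confirmed.

**What I did**
- I put the offcut in the blue bin.
- I pressed the button from the front until the lever dropped without being touched. The moves could not tilt the tool, so I pressed with the fingers vertical, not at the 40 degrees the task asks for.
- I backed off, pinched the lever's grip, lifted it back up and let go.
- I pushed the marker to the green end.

**Last checks**
- **Lever:** its grip was at the same pixel as at the start, (294, 189), so it is fully up.
- **Offcut and glue:** the offcut was standing in the bin and the glue bottle was upright.
- **Contact:** the arm was clear of everything, with forces under 1 N.

**Doubtful or not as planned**
- **Marker travel:** the images show about 84 mm where I expected 90 mm. The arm was stopped by firm resistance twice, at 14 N and 9 N, and the marker did not move on the second push. I take it to be at its end stop, having started a few mm off zero.
- **Lever drop:** it stopped near 0.17 rad on the first press, and pressing deeper made it fall.
- **Hard touch:** before the second marker push the fingertips hit the track with about 56 N, below the 120 N wrist limit.
- **Button:** I did not see it spring back out, as the guard and arm hid it.

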